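# Collect the last finished phone: catch tray, inspection stand, tote slot

## Task

Take the orange-ended phone out of the machine's catch tray and lean it on the inspection stand, orange end up, and let go of it there. Then take it off the stand and stand it upright, orange end still up, right down in the tote slot beside the orange tag. Never drop the phone, and leave the other two phones and the things lying around where they are.

Things in the scene. Friction and masses are not known exactly. Their poses are not given: they have to be found in the camera images.
- phone: the finished phone: black rigid slab, rounded edges, 150 (x) x 64 (y) x 16 (z) mm, about 0.2 kg; origin at its geometric centre, x along its length towards the orange end (the last 22 mm at +x are orange), z out of the glass face. It starts flat in the catch tray, glass up, x roughly towards the robot's right (-y)
- tray: white open catch tray, fixed, 240 (x) x 250 (y) x 20 (z) mm outside, walls 4 mm, floor 4 mm thick; origin at the centre of its underside on the table. The end of an outfeed belt (98 mm high) stands at its left, beyond y = 0.51 m
- stand: fixed inspection stand; origin on the table, x = horizontal, towards its back, which is roughly the robot's right (world -y): it faces the tray. Base 130 x 100 x 8 mm, x = -60 to 70. Aluminium back plate 44 mm wide rises towards +x at 45 degrees, 95 mm long, from its corner with the ledge at x = -50, z = 30 mm. The rubber ledge, square to the plate, sticks out 21 mm, 58 mm wide, no lip
- stand_rest (a point): where the centre of the leaning phone belongs: 75 mm up the slope from the ledge, 8 mm off the plate (x = -3, z = 89 mm from the stand's origin). A leaning phone overhangs the plate's top edge by 55 mm, clear front and back, and its sides by 10 mm each. The post under the plate is 30 mm wide and stays below z = 73 mm
- tote: fixed blue tote, grey rigid insert; 86 (x) x 204 (y) x 80 (z) mm plus a 34 mm flange on its +x rim; origin at its underside's centre on the table. Three upright slots at y = -60, 0, 60 mm, each 76 (x) x 28 (y) mm, from z = 72 mm down to the floor at z = 6 mm. A phone standing in one, thickness along y, rises to z = 156 mm
- tag_orange: orange tag plate 26 x 44 x 4 mm, fixed on the tote's flange beside the slot for the phone; origin at its underside's centre, 80 mm above the table, axes as the tote's. The slot's centre line is at x = -62, y = 0 mm from it, the slot's floor 74 mm below it; a phone standing there has its centre at z = +1 mm
- phone_yellow: yellow-ended phone of the same size, origin at its centre (z up, 150 mm; y across its 16 mm thickness), already standing in the slot of the yellow tag; leave alone
- phone_white: white-ended phone of the same size, origin at its centre (z up, 150 mm; y across its 16 mm thickness), already standing in the slot of the white tag; leave alone
- roller: blue dust roller with white handle, lying on the table along y, 235 mm long, 38 mm high; origin on the table under it; leave alone
- label_roll: roll of paper labels lying flat, 84 mm across, 35 mm high; origin at the centre of its underside; leave alone
- covers: stack of black covers 110 x 70 x 47 mm; origin at the centre of its underside; leave alone
Mind the look-alikes: they are no part of the job. Leave any pink look-alike of the phone alone. There is more than one size of the stand; the job needs the smaller.

How it is judged:
By the outcome, as a careful person would: the job done as asked, in the order asked, and still so for the second after the job is handed in, with the robot touching nothing.
It also fails if it takes over 54 s, if anything falls off the work surface, if the arm or the gripper's body presses on something with over 40 N, if the wrist force passes 120 N, or if a joint passes its speed limit or range.

## Robot

A 7-joint arm with a two-finger parallel gripper is mounted at the origin on the work surface. World frame = base frame: x ahead of the robot, y to its left, z up, the work surface at z = 0. Lengths are in m, angles in rad, forces in N, time in s.
With the tool pointing down it reaches from about 0.425 to 0.95 m from the base axis. Payload 4.7 kg.
Tool frame: the origin (TCP) lies on the mounting face of the last link; the fingertips stand 173 mm ahead of it and the grasp point (between the pads) lies 155 mm ahead of it; z points along the fingers, y is the direction in which the jaws open and shut (so a half turn about z gives the same grasp; the last joint's range is limited). The gripper opens to 85 mm and grips with 20 to 120 N. Pads are 22 mm wide; open, the fingers measure 114 mm over their backs; the gripper's body (76 mm by 85 mm) begins 54 mm behind the grasp point. The pads swing forward as they close: fully open they stand 13 mm farther back than shut.
Start: joints at [1.082, 0.469, -0.049, 1.532, 0.024, 1.141, -0.082], TCP at [0.3, -0.605, 0.405] pointing down, gripper open.
Joint ranges: [-2.59, 2.59], [-0.33, 1.99], [-1.39, 1.29], [0.1, 2.45], [-1.04, 4.18], [0.21, 1.99], [-2.66, 2.66]. Speed limits (rad/s): [2.57, 2.57, 3.14, 3.14, 3.14, 3.14, 3.14].

## Interface

Orientations are given as a unit quaternion [w, x, y, z].
In Python, from workcell import state, read_camera, camera_model, sign_off gives the robot as it stands.
- The arm moves only by the shell command python3 -m crank 'ROWS'. ROWS is JSON, a list that holds one entry, the list of rows, each a list of 7 numbers: the shift along the tool's x, y, z in cm, then the turn, a rotation vector about the tool's x, y, z in rad, then the finger opening in cm, from 0 to 8.54. A call has 1 to 5 rows; each row shifts and turns the commanded pose from where the row before left it, along the tool's axes as they then stand; what a row does not reach is not made up. A row lasts 1/12 s, in which the tool goes at most 41.7 mm and 7.16 degrees, less where a joint would pass 70% of its speed; a pose out of reach is approached as far as the arm can. A call with a gripper value outside its range is refused whole. The fingers move at their own pace and stop on an object; the grip force is fixed at half the most. Time passes only in rows, so rows that do not move let the fingers close. It gives the time, the measured TCP pose, the force and the opening at its end, in the units of the state.
- state(): the state, without advancing time (a new reading comes with each control period).
- read_camera(name): name is "side" or "top"; returns the picture (420x560x3 uint8, red, green, blue); there is no depth.
- camera_model(name): a dict with "fx", "fy", "cx", "cy" (pixels), "origin" and "rotation" of the camera in the world. Camera axes: x right, y up, looking along -z (the intrinsics and any distortion apply to the point x, -y, -z); pixel columns grow to the right and rows downward; lengths in m; the calibration is good to about 2 mm. A picture is of the moment at which its call begins. camera_model takes no time and is no camera call.
- sign_off(): hands the job in, once; it reports no verdict.
The state is a dict: "time_s": time; "q": joint angles; "joint_velocities": joint speeds; "joint_torque": joint torques, N m; "tcp_pos": TCP position; "orientation": TCP orientation; "force": force on the tool from outside, world axes, zero at the start; "ft_torque": the same for the moment, N m; "grip_width": finger opening in m.
Only numpy, scipy, OpenCV 4.12 (cv2) and the standard library are available. Lean on these libraries where they do the work, as an engineer would, in place of code of your own. Each camera call takes 0.05 s, during which the arm holds its last target. There are 200 camera calls.

## Working session

There is one attempt and no reset: what is moved stays moved. The work goes in short steps, Python scripts to look and compute and a shell command to move; the robot and the scene stay as the last step left them, time stands still between calls to the robot, and variables do not carry over. Pictures are saved under pics/ and viewed, about 8 in all and at most 12, crops included, and the job is handed in when it is done.

```bash
mkdir -p pics; ls; python3 - <<'E'
from workcell import *
import cv2
for n in("side","top"):
    m=camera_model(n);print(n,m)
    cv2.imwrite(f"pics/{n}0.png",read_camera(n)[:,:,::-1])
print(state())
E
```

```text
pics
side {'fx': 381.27422941328336, 'fy': 381.27422941328336, 'cx': 284.5113306552956, 'cy': 211.91542480145372, 'origin': array([0.14276276, 0.4679409 , 0.52939055]), 'rotation': array([-0.29105206, -0.13792332,  0.43128089,  0.84277082])}
top {'fx': 488.0476263917165, 'fy': 488.0476263917165, 'cx': 275.01814741804105, 'cy': 208.75829010062375, 'origin': array([ 0.32685298, -0.01682863,  1.08223477]), 'rotation': array([ 0.70581167,  0.06153252, -0.07423787, -0.70180651])}
{'time_s': 0.1, 'q': array([ 1.08208068,  0.46934825, -0.04859621,  1.53357304,  0.02412476,
        1.14101481, -0.08225858]), 'joint_velocities': array([ 3.16469012e-04, -1.36113080e-03, -2.81254534e-04, -2.55826999e-03,
       -1.04665718e-04, -1.32306282e-05,  2.69938716e-04]), 'joint_torque': array([ 5.06711312e-04, -5.11513782e+01, -4.71149536e-02, -2.38391733e+01,
        1.07383635e-02,  4.36841394e-03, -1.74379039e-05]), 'tcp_pos': array([ 0.29947367, -0.60468016,  0.40377517]), 'orientation': array([-8.44837743e-04,  9.73677701e-01,  2.27927539e-01, -2.40783732e-04]), 'force': array([-0.27586282,  0.06047066, -0.04164452]), 'ft_torque': array([-0.042002  , -0.00823515, -0.00643262]), 'grip_width': 0.08547464984389355}
```

View pics/side0.png

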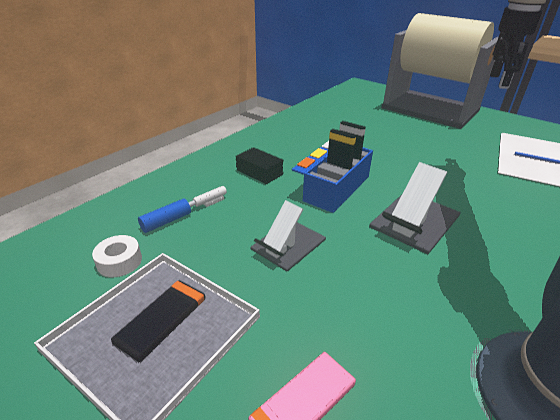

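View pics/top0.png

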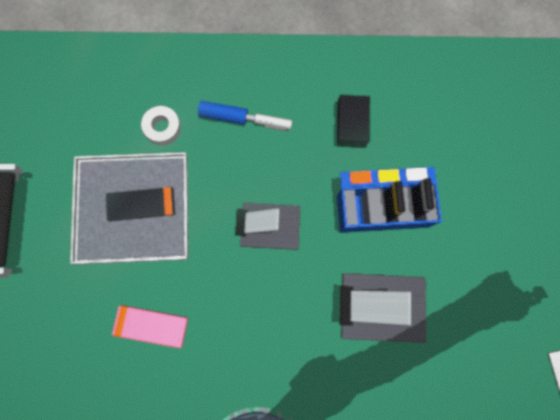

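The side view shows the phone in the tray at about (160,318), with its orange end at (188,292). The small stand is at (288,240), the large one at (418,205), and the tote at (340,175) with its orange tag at (307,161). In the top view the phone is at (140,204), the small stand at (270,226) and the orange tag at (361,177). The tag's slot is the tote's left one, and it's empty.

```bash
cat > h.py <<'E'
import numpy as np, cv2
from scipy.spatial.transform import Rotation as R
from workcell import *
def rot(n): 
    w,x,y,z=camera_model(n)["rotation"]; return R.from_quat([x,y,z,w]).as_matrix()
def ray(n,u,v):
    m=camera_model(n); return m["origin"],rot(n)@np.array([(u-m["cx"])/m["fx"],-(v-m["cy"])/m["fy"],-1])
def onz(n,u,v,z):
    o,d=ray(n,u,v); return o+d*(z-o[2])/d[2]
def proj(n,p):
    m=camera_model(n); c=rot(n).T@(np.asarray(p)-m["origin"]); return np.array([m["cx"]-m["fx"]*c[0]/c[2],m["cy"]+m["fy"]*c[1]/c[2]])
def tri(u1,v1,u2,v2):
    (a,d),(b,e)=ray("top",u1,v1),ray("side",u2,v2); s=np.linalg.lstsq(np.c_[d,-e],b-a,rcond=None)[0]
    p,q=a+s[0]*d,b+s[1]*e; return (p+q)/2,np.linalg.norm(p-q)
def blobs(mask,amin=30):
    c,_=cv2.findContours(mask.astype(np.uint8),cv2.RETR_EXTERNAL,cv2.CHAIN_APPROX_NONE)
    return [k for k in c if cv2.contourArea(k)>amin]
def boxat(n,k,z):
    P=np.array([onz(n,*p[0],z)[:2] for p in k],np.float32)*1000
    (c,s,a)=cv2.minAreaRect(P); return np.round(c,1),np.round(s,1),round(a,1)
E
python3 - <<'E'
from h import *
def masks(im):
    h=cv2.cvtColor(im,cv2.COLOR_BGR2HSV); H,S,V=h[...,0],h[...,1],h[...,2]
    return dict(orange=(H>=4)&(H<=14)&(S>170)&(V>120),dark=(V<50),grey=(S<60)&(V<110)&(V>30),light=(S<40)&(V>130),blue=(H>105)&(H<125)&(S>150))
Z=dict(orange=.02,dark=.02,grey=.008,light=.02,blue=.08)
for n in("top","side"):
    im=cv2.imread(f"pics/{n}0.png")
    for k,m in masks(im).items():
        for b in blobs(m,60):
            x,y,w,h=cv2.boundingRect(b)
            if w>250: continue
            print(n,k,(x,y,w,h),boxat(n,b,Z[k]), boxat(n,b,.084)[0] if k=="orange" else "")
im=cv2.imread("pics/top0.png"); 
cv2.imwrite("pics/c.png",np.vstack([cv2.resize(im[190:260,230:310],(640,560)[:2],interpolation=cv2.INTER_CUBIC)]))
E
```

```text
top orange (115, 306, 12, 30) (array([291. , 289.7]), array([ 9.8, 61.1]), 79.3) [293.1 271.3]
top orange (164, 188, 8, 27) (array([549.8, 202.9]), array([59.4, 14.6]), 6.0) [536.4 189.6]
top orange (351, 172, 19, 11) (array([ 608.6, -227.1]), array([22.7, 40.6]), 5.8) [ 591.6 -214.5]
top dark (340, 286, 11, 38) (array([ 326. , -186.4]), array([21.4, 77.8]), 88.5) 
top dark (384, 187, 13, 34) (array([ 547.4, -290. ]), array([73.9, 22.2]), 7.6) 
top dark (411, 185, 14, 33) (array([ 553.5, -353.4]), array([73. , 23.8]), 5.9) 
top dark (0, 173, 15, 93) (array([509.8, 550.5]), array([205.6,  30.6]), 6.3) 
top dark (337, 97, 32, 47) (array([ 743.2, -213.2]), array([ 69.8, 114.5]), 86.6) 
top grey (340, 274, 86, 68) (array([ 320.7, -269.7]), array([184.3, 138.4]), 87.9) Traceback (most recent call last):
  File "<stdin>", line 12, in <module>
  File "h.py", line 19, in boxat
    P=np.array([onz(n,*p[0],z)[:2] for p in k],np.float32)*1000
                ~~~^^^^^^^^^^^
  File "h.py", line 9, in onz
    o,d=ray(n,u,v); return o+d*(z-o[2])/d[2]
        ~~~^^^^^^^
  File "h.py", line 7, in ray
    m=camera_model(n); return m["origin"],rot(n)@np.array([(u-m["cx"])/m["fx"],-(v-m["cy"])/m["fy"],-1])
ValueError: time passes only in moves, steps and waits
```

```bash
sed -i 's/^def rot(n):/CM={n:camera_model(n) for n in("top","side")}\ncamera_model=CM.get\ndef rot(n):/' h.py
python3 - <<'E'
from h import *
im=cv2.imread("pics/top0.png"); h=cv2.cvtColor(im,cv2.COLOR_BGR2HSV); H,S,V=[h[...,i].astype(int) for i in range(3)]
green=(H>70)&(H<90)&(S>120)
sub=np.zeros(green.shape,bool)
def box(name,m,roi,z,n="top"):
    k=np.zeros(m.shape,bool); a,b,c,d=roi; k[b:d,a:c]=m[b:d,a:c]
    bl=max(blobs(k,10),key=cv2.contourArea); print(name,cv2.boundingRect(bl),boxat(n,bl,z))
    return bl
box("stand base+",~green,(230,195,310,260),.008)
box("stand light",(S<60)&(V>125),(230,195,310,260),.06)
box("tray",~green,(60,140,200,275),.02)
box("phone",(V<60)|((H<16)&(S>150)),(95,175,180,230),.02)
box("blue tote",~green,(330,160,450,240),.08)
box("tag",(H<14)&(S>150),(340,165,380,190),.084)
im2=cv2.imread("pics/side0.png")
a=cv2.resize(im[190:260,230:310],(400,350),interpolation=cv2.INTER_CUBIC)
b=cv2.resize(im2[190:275,240:335],(400,350),interpolation=cv2.INTER_CUBIC)
c=cv2.resize(im[160:240,330:450],(400,250),interpolation=cv2.INTER_CUBIC)
d=cv2.resize(im2[140:215,280:385],(400,250),interpolation=cv2.INTER_CUBIC)
cv2.imwrite("pics/c.png",np.vstack([np.hstack([a,b]),np.hstack([c,d])]))
E
```

```text
stand base+ (235, 202, 66, 48) (array([498.8, -19.2]), array([144.3, 103.1]), 87.2)
stand light (245, 208, 35, 25) (array([501.6,  -7.5]), array([48.1, 75.7]), 5.0)
tray (69, 150, 121, 116) (array([537.9, 286. ]), array([252.8, 261.1]), 3.3)
phone (163, 188, 9, 27) (array([549.6, 202.7]), array([60.4, 17.2]), 6.4)
blue tote (336, 166, 107, 67) (array([ 546.6, -272.2]), array([133.5, 219.1]), 3.9)
tag (351, 172, 19, 11) (array([ 591.2, -214.4]), array([21.9, 38.5]), 0.5)
```

View pics/c.png

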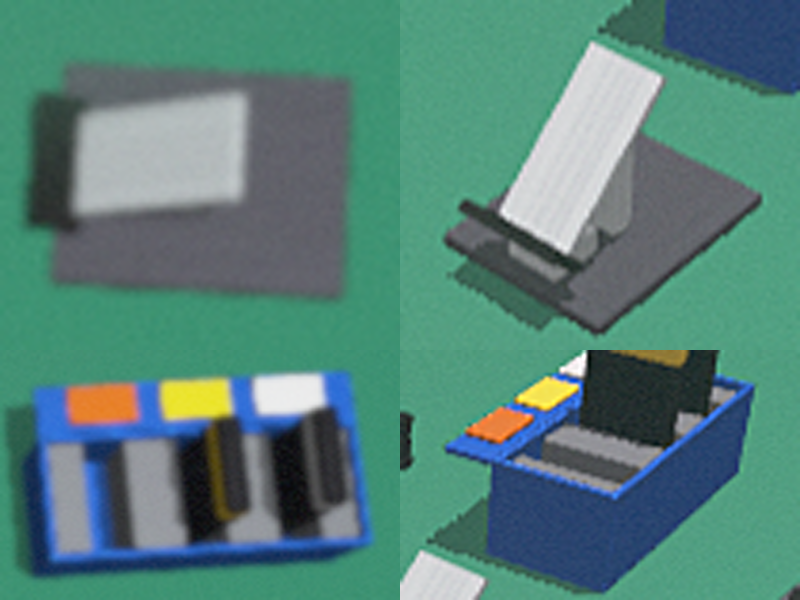

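```bash
python3 - <<'E'
from h import *
np.set_printoptions(precision=1,suppress=True)
im=cv2.imread("pics/top0.png"); h=cv2.cvtColor(im,cv2.COLOR_BGR2HSV); H,S,V=[h[...,i].astype(int) for i in range(3)]
g=cv2.GaussianBlur(im,(3,3),0).max(2)
roi=np.zeros(g.shape,bool); roi[178:230,95:180]=1
print("V phone",g[204,140],"tray",g[230,140])
m=roi&((g<(int(g[204,140])+int(g[230,140]))/2)|((H<16)&(S>120)))
for b in blobs(m,200): print("phone",cv2.boundingRect(b),boxat("top",b,.02))
for nm,mm in dict(o=(H<14)&(S>150),y=(H>20)&(H<32)&(S>150),w=(S<50)&(V>170)).items():
    k=np.zeros(mm.shape,bool);k[165:186,340:430]=mm[165:186,340:430]
    for b in blobs(k,60):
        M=cv2.moments(k.astype(np.uint8)); print(nm,onz("top",M['m10']/M['m00'],M['m01']/M['m00'],.084)*1e3,cv2.contourArea(b))
# stand
P=lambda x,y,z:onz("top",230+(x+.5)/5-.5,190+(y+.5)/5-.5,z)*1e3
c=[P(x,y,.008) for x,y in((68,65),(350,80),(342,297),(53,283))]
for i,p in enumerate(c): print("base",p[:2],np.linalg.norm(c[i]-c[i-1]))
print("base centre",np.mean(c,0))
for x,y,z in((246,92,.097),(242,200,.097),(76,108,.030),(75,215,.030),(36,96,.045),(30,222,.045)): print("plate",P(x,y,z))
# tri with side
S2=lambda x,y:(240+(x-400+.5)*95/400-.5,190+(y+.5)*85/350-.5)
T2=lambda x,y:(230+(x+.5)/5-.5,190+(y+.5)/5-.5)
for t,s,n in(((246,92),(592,42),"plate top far"),((242,200),(663,77),"plate top near"),((350,80),(760,200),"base far-right?"),((53,283),(598,330),"base near"),((342,297),(760,200),"base NR")):
    p,e=tri(*T2(*t),*S2(*s));print(n,p*1e3,e*1e3)
E
```

```text
V phone 62 tray 140
phone (106, 187, 69, 34) (array([542.9, 262.8]), array([ 64.5, 149.7]), 6.4)
o [ 592.9 -212.7   84. ] 159.0
y [ 595.1 -274.8   84. ] 168.0
w [ 599.4 -331.5   84. ] 212.5
base [549.7  35.7] 98.43590765783395
base [543.7 -91. ] 126.88641528112065
base [445.9 -86.9] 97.92532142683217
base [451.3  40.7] 127.77223088833291
base centre [497.7 -25.4   8. ]
plate [520.4 -42.   97. ]
plate [475.5 -40.5  97. ]
plate [525.9  30.8  30. ]
plate [478.5  30.5  30. ]
plate [528.2  47.5  45. ]
plate [473.2  49.   45. ]
plate top far [521.5 -41.6  95.5] 1.872044060998722
plate top near [477.4 -39.7  95.2] 3.6328831820870726
base far-right? [ 508.2 -108.2  -23.5] 87.80386479000694
base near [452.4  41.3   6.2] 1.8351192195174155
base NR [446.9 -86.9   4.4] 1.2157936623370182
```

Every measurement matches the sizes given:

| Item | Position (mm) | Other |
|---|---|---|
| Phone centre | (543, 263) | yaw 6.4° |
| Stand origin | (498, -20) | yaw about 2.6° |
| Orange slot | (531, -216) | yaw about 3° |

I'll start with a swing towards the tray.

```bash
cat > d.py <<'E'
# delta from the current pose to a wanted grasp point g (mm), tool z axis, tool y axis
from h import *
np.set_printoptions(precision=3,suppress=True)
def cur():
    s=state(); w,x,y,z=s["orientation"]; return s,R.from_quat([x,y,z,w])
def Rzy(z,y):
    z=np.array(z,float);z/=np.linalg.norm(z);y=np.array(y,float);y-=z*(y@z);y/=np.linalg.norm(y)
    return R.from_matrix(np.c_[np.cross(y,z),y,z])
def show(g,z,y,off=.155):
    s,r=cur(); t=Rzy(z,y); gp=s["tcp_pos"]+off*r.as_matrix()[:,2]
    print("t",s["time_s"],"grasp pt",gp*1e3,"F",s["force"],"w",s["grip_width"]*1e3)
    rv=(r.inv()*t).as_rotvec(); print("turn(tool)",rv,"deg",np.degrees(np.linalg.norm(rv)))
    dt=np.array(g)/1e3-off*t.as_matrix()[:,2]-s["tcp_pos"]
    print("shift cm, present axes",r.inv().apply(dt)*100,"| axes after turn",t.inv().apply(dt)*100,"world",dt*100)
    print("q",s["q"])
E
for i in 1 2 3 4; do python3 -m crank '[[[4.1,0,0,0,0,-0.0607,8.5],[4.1,0,0,0,0,-0.0607,8.5],[4.1,0,0,0,0,-0.0607,8.5],[4.1,0,0,0,0,-0.0607,8.5],[4.1,0,0,0,0,-0.0607,8.5]]]' | tail -c 400; done
python3 -c "
from d import *
show([543,263,120],[0,0,-1],[.994,.111,0])"
```

```text
time_s: 0.52
tcp_pos: [0.4717, -0.4916, 0.4041]
orientation: [-0.0, 0.928, 0.374, -0.0]
force: [0.4, -0.5, -0.4]
grip_width: 0.0851
time_s: 0.93
tcp_pos: [0.6007, -0.3331, 0.4041]
orientation: [-0.0, 0.86, 0.51, -0.0]
force: [0.8, 0.1, -0.2]
grip_width: 0.0849
time_s: 1.35
tcp_pos: [0.6765, -0.1435, 0.404]
orientation: [-0.0, 0.773, 0.634, -0.0]
force: [0.5, 0.2, -0.0]
grip_width: 0.0849
time_s: 1.77
tcp_pos: [0.6921, 0.0602, 0.404]
orientation: [-0.0, 0.669, 0.743, -0.0]
force: [1.6, -0.5, 0.2]
grip_width: 0.0848
t 1.7667 grasp pt [691.955  60.147 249.049] F [ 1.558 -0.466  0.23 ] w 84.78597810108319
turn(tool) [-0.001  0.    -0.005] deg 0.3151729157500245
shift cm, present axes [ 21.744 -12.673  12.912] | axes after turn [ 21.812 -12.563  12.905] world [-14.906  20.283 -12.905]
q [ 0.155  0.544 -0.463  1.462  0.251  1.195 -0.236]
```

```bash
python3 -m crank '[[[3.6,-2.1,1.5,0,0,-0.002,8.5],[3.6,-2.1,1.5,0,0,-0.002,8.5],[3.6,-2.1,1.5,0,0,0,8.5],[3.6,-2.1,1.5,0,0,0,8.5],[3.6,-2.1,2,0,0,0,8.5]]]' |tail -5;python3 -m crank '[[[3.6,-2.1,2,0,0,0,8.5],[0,0,2.9,0,0,0,8.5],[0,0,0,0,0,0,8.5],[0,0,0,0,0,0,8.5]]]'|tail -5
python3 -c "
from d import *
show([543,263,24],[0,0,-1],[.994,.111,0])
a=read_camera('side');b=read_camera('top')
cv2.imwrite('pics/g1.png',np.hstack([cv2.resize(a[200:420,0:300],(400,293)),cv2.resize(b[130:290,50:260],(385,293))])[:,:,::-1])"
```

```text
time_s: 2.18
tcp_pos: [0.5755, 0.2165, 0.33]
orientation: [0.0, 0.668, 0.744, 0.0]
force: [0.9, 0.8, 0.5]
grip_width: 0.0849
time_s: 2.52
tcp_pos: [0.5542, 0.2449, 0.2818]
orientation: [-0.0, 0.668, 0.744, -0.002]
force: [0.1, -0.6, 0.1]
grip_width: 0.0851
t 2.5167 grasp pt [553.72  244.597 126.812] F [ 0.107 -0.632  0.125] w 85.10528947752816
turn(tool) [-0.003  0.002 -0.004] deg 0.2941333001678731
shift cm, present axes [ 1.936 -0.885 10.281] | axes after turn [ 1.921 -0.912 10.281] world [ -1.12    1.808 -10.281]
q [-0.13   0.536 -0.484  1.798  0.312  0.887 -0.649]
```

View pics/g1.png

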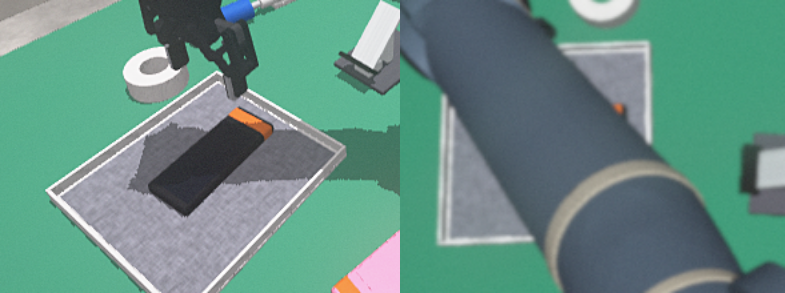

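The side view shows the phone undisturbed at (210,160) in the crop, with the gripper over its orange end. I'll centre over it and go down.

```bash
python3 -m crank '[[[1.9,-0.9,2.5,-0.003,0.002,-0.004,8.5],[0,0,3,0,0,0,8.5],[0,0,2.7,0,0,0,8.5],[0,0,2,0,0,0,8.5],[0,0,0.4,0,0,0,8.5]]]' |tail -5;python3 -m crank '[[[0,0,0,0,0,0,8.5],[0,0,0,0,0,0,6],[0,0,0,0,0,0,6],[0,0,0,0,0,0,6],[0,0,0,0,0,0,6]]]'|tail -5
python3 -c "
from d import *
show([543,263,20],[0,0,-1],[.994,.111,0])
a=read_camera('side')
cv2.imwrite('pics/g2.png',cv2.resize(a[250:400,60:280],(660,450))[:,:,::-1])"
```

```text
time_s: 3.03
tcp_pos: [0.5443, 0.2616, 0.1752]
orientation: [0.0, 0.668, 0.744, 0.0]
force: [0.4, -0.7, -1.1]
grip_width: 0.0851
time_s: 3.45
tcp_pos: [0.545, 0.2637, 0.1799]
orientation: [0.001, 0.667, 0.745, 0.004]
force: [0.5, -0.3, 5.7]
grip_width: 0.0619
t 3.45 grasp pt [546.129 264.32   24.902] F [ 0.461 -0.313  5.727] w 61.86327837906562
turn(tool) [ 0.007 -0.003 -0.001] deg 0.46305753711167374
shift cm, present axes [-0.05  -0.215  0.488] | axes after turn [-0.048 -0.211  0.49 ] world [-0.204 -0.071 -0.49 ]
q [-0.213  0.667 -0.421  1.857  0.407  0.694 -0.759]
```

View pics/g2.png

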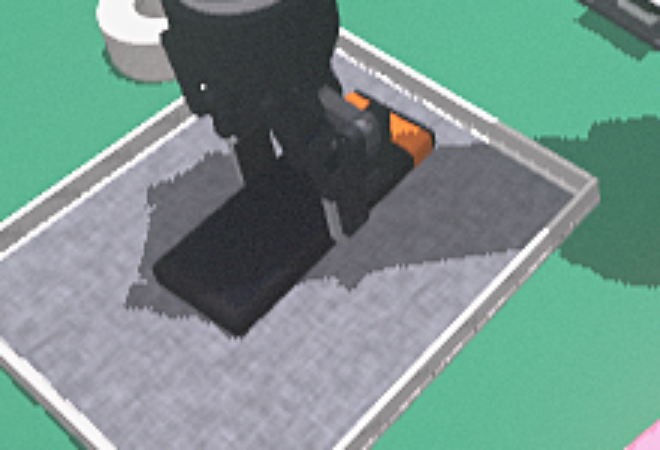

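The jaws are closed across the phone's width, near its middle. The opening reads 62 mm. Next I'll lift, then work out the tilt for the stand.

```bash
python3 -m crank '[[[0,0,-1,0,0,0,6],[0,0,-2.5,0,0,0,6],[0,0,-4,0,0,0,6],[0,0,-4,0,0,0,6],[0,0,-4,0,0,0,6]]]' |tail -5;python3 -m crank '[[[0,0,-4,0,0,0,6],[0,0,-2,0,0,0,6],[0,0,0,0,0,0,6]]]'|tail -5
cat > st.py <<'E'
from d import *
import sys
xs=np.array([-.045,-.999,0]);ys=np.array([.999,-.045,0]);zz=np.array([0,0,1.])
so=np.array([497.9,-20.4,0]); up=(xs+zz)/2**.5; nrm=(zz-xs)/2**.5; rest=so-3*xs+89*zz
E
python3 -c "
from st import *
show(rest+60*nrm+10*up,-nrm,ys,.168)
a=read_camera('side')
cv2.imwrite('pics/g3.png',cv2.resize(a,(560,420))[:,:,::-1])"
```

```text
time_s: 3.92
tcp_pos: [0.5429, 0.2627, 0.3347]
orientation: [0.0, 0.667, 0.745, 0.002]
force: [0.3, -0.5, -2.0]
grip_width: 0.0618
time_s: 4.17
tcp_pos: [0.5437, 0.264, 0.3995]
orientation: [0.003, 0.667, 0.745, 0.007]
force: [-0.4, 0.2, -2.3]
grip_width: 0.062
t 4.1667 grasp pt [546.065 265.24  231.534] F [-0.388  0.248 -2.263] w 61.96059356497836
turn(tool) [ 0.075 -0.791  0.142] deg 46.24222274217908
shift cm, present axes [-12.314  -5.471  14.07 ] | axes after turn [ 0.936 -3.298 19.178] world [ -3.875 -12.738 -14.222]
q [-0.117  0.408 -0.539  1.696  0.234  1.086 -0.616]
```

View pics/g3.png

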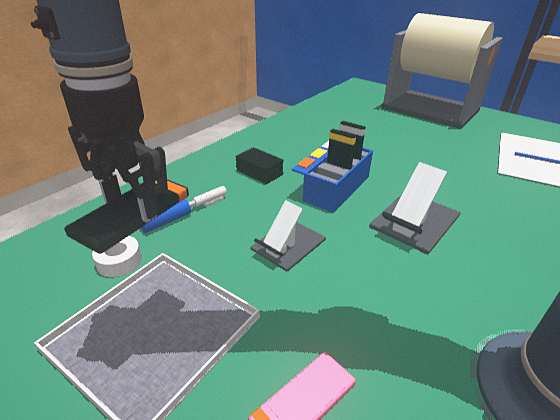

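The phone is held level, clear of the tray. Now I'll tilt it.

```bash
python3 -m crank '[[[0,0,0,0.0107,-0.113,0.0203,6],[0,0,0,0.0107,-0.113,0.0203,6],[0,0,0,0.0107,-0.113,0.0203,6],[0,0,0,0.0107,-0.113,0.0203,6],[0,0,0,0.0107,-0.113,0.0203,6]]]' |tail -5;python3 -m crank '[[[0,0,0,0.0107,-0.113,0.0203,6],[0,0,0,0.0107,-0.113,0.0203,6],[0,0,0,0,0,0,6],[0,0,0,0,0,0,6]]]'|tail -5
python3 -c "
from st import *
show(rest+60*nrm+10*up,-nrm,ys,.168)"
```

```text
time_s: 4.63
tcp_pos: [0.5427, 0.2626, 0.3906]
orientation: [0.192, 0.676, 0.68, -0.207]
force: [-0.5, -0.6, -3.0]
grip_width: 0.0617
time_s: 4.97
tcp_pos: [0.5428, 0.2634, 0.3901]
orientation: [0.261, 0.665, 0.641, -0.282]
force: [-0.0, -0.5, -3.4]
grip_width: 0.0616
t 4.9667 grasp pt [535.982 144.309 271.838] F [-0.04  -0.459 -3.356] w 61.58605453251154
turn(tool) [-0.009  0.004  0.012] deg 0.8801174024219426
shift cm, present axes [ 0.428 -3.044 18.498] | axes after turn [ 0.314 -3.21  18.472] world [ -3.784 -12.682 -13.283]
q [-0.416  0.503 -0.32   1.63   0.67   1.671 -0.94 ]
```

```bash
python3 -m crank '[[[0.07,-0.53,3.1,-0.009,0.004,0.012,6],[0.05,-0.53,3.1,0,0,0,6],[0.05,-0.53,3.1,0,0,0,6],[0.05,-0.53,3.1,0,0,0,6],[0.05,-0.53,3.1,0,0,0,6]]]' |tail -5;python3 -m crank '[[[0.05,-0.53,3,0,0,0,6],[0,0,0,0,0,0,6],[0,0,0,0,0,0,6],[0,0,0,0,0,0,6]]]'|tail -5
python3 -c "
from st import *
show(rest+60*nrm+10*up,-nrm,ys,.168)
a=read_camera('side');b=read_camera('top')
cv2.imwrite('pics/g4.png',np.hstack([cv2.resize(a[80:330,100:400],(420,350)),cv2.resize(b[130:330,160:360],(350,350))])[:,:,::-1])"
```

```text
time_s: 5.38
tcp_pos: [0.5113, 0.1546, 0.2801]
orientation: [0.265, 0.669, 0.637, -0.275]
force: [0.8, 0.3, -2.2]
grip_width: 0.062
time_s: 5.72
tcp_pos: [0.5061, 0.1358, 0.2598]
orientation: [0.265, 0.669, 0.637, -0.275]
force: [-0.1, 0.6, -2.6]
grip_width: 0.062
t 5.7167 grasp pt [501.027  17.2   140.92 ] F [-0.094  0.557 -2.647] w 61.97664781374886
turn(tool) [ 0.002 -0.001 -0.005] deg 0.29338529323872703
shift cm, present axes [ 0.233 -0.113  0.125] | axes after turn [ 0.234 -0.112  0.125] world [-0.108  0.082 -0.254]
q [-0.288  0.527 -0.273  1.957  0.787  1.321 -1.071]
```

View pics/g4.png

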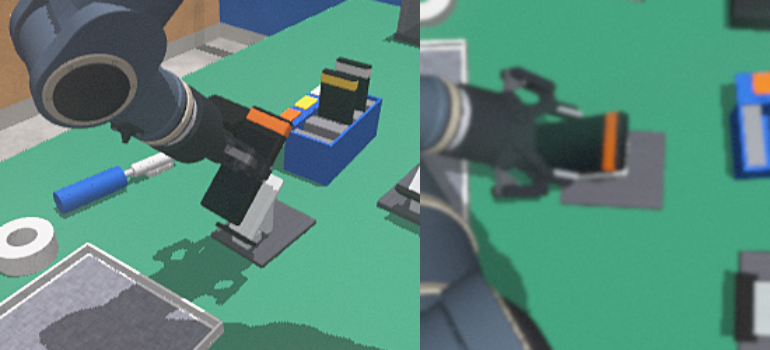

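The phone is tilted in front of the small stand, orange end up, with the plate behind it. I'll check how it sits in the hand by comparing the orange band with its predicted position.

```bash
cat > ob.py <<'E'
from st import *
def oc(n,im,roi):
    h=cv2.cvtColor(im,cv2.COLOR_RGB2HSV);m=(h[...,0]>=3)&(h[...,0]<=15)&(h[...,1]>140)&(h[...,2]>90)
    k=np.zeros(m.shape,bool);a,b,c,d=roi;k[b:d,a:c]=m[b:d,a:c]
    return max(blobs(k,8),key=cv2.contourArea)
E
python3 -c "
from ob import *
for n,roi in(('top',(240,180,290,250)),('side',(250,130,310,190))):
    b=oc(n,read_camera(n),roi);s,r=cur();M=r.as_matrix();c=s['tcp_pos']+.168*M[:,2]
    pts=[proj(n,c-M[:,0]*a+M[:,1]*w-M[:,2]*z) for a in(.053,.075) for w in(-.032,.032) for z in(.008,)]+[proj(n,c-M[:,0]*.075+M[:,1]*w+M[:,2]*.008) for w in(-.032,.032)]
    print(n,cv2.boundingRect(b));print(cv2.boxPoints(cv2.minAreaRect(b)));print('pred',np.array(pts))
"
```

```text
top (264, 195, 9, 33)
[[263.6   226.987]
 [264.674 194.789]
 [272.032 195.034]
 [270.959 227.232]]
pred [[263.983 226.6  ]
 [265.815 193.052]
 [272.447 225.772]
 [274.198 191.673]
 [278.462 227.012]
 [280.114 193.315]]
side (275, 157, 33, 21)
[[274.558 163.964]
 [278.519 155.321]
 [308.373 169.004]
 [304.412 177.647]]
pred [[300.914 176.414]
 [273.677 164.307]
 [306.8   165.438]
 [279.31  153.847]
 [310.268 168.662]
 [283.147 157.147]]
```

Prediction and picture agree within about 3 mm. The phone sits roughly 2–3 mm towards -x, so I'll correct that while approaching the plate.

```bash
python3 -m crank '[[[0,0.15,2,0.002,-0.001,-0.005,6],[0,0,2,0,0,0,6],[0,0,1.2,0,0,0,6],[0,0,0.4,0,0,0,6],[0,0,0,0,0,0,6]]]' |tail -5;python3 -m crank '[[[0.5,0,0,0,0,0,6],[0.3,0,0,0,0,0,6],[0,0,0,0,0,0,6],[0,0,0,0,0,0,6]]]'|tail -5
python3 -c "
from st import *
show(rest,-nrm,ys,.168);s,r=cur();print('F tool',r.inv().apply(s['force']))"
```

```text
time_s: 6.33
tcp_pos: [0.5054, 0.0954, 0.2196]
orientation: [0.265, 0.667, 0.638, -0.279]
force: [0.1, 0.4, -2.2]
grip_width: 0.0623
time_s: 6.67
tcp_pos: [0.5058, 0.1025, 0.2145]
orientation: [0.265, 0.667, 0.639, -0.277]
force: [-1.0, 0.1, -3.2]
grip_width: 0.0618
t 6.6667 grasp pt [500.562 -16.44   95.93 ] F [-0.983  0.139 -3.223] w 61.75511848946524
turn(tool) [0.001 0.002 0.002] deg 0.1692520491274271
shift cm, present axes [ 0.378 -0.235  0.565] | axes after turn [ 0.377 -0.236  0.566] world [-0.241 -0.123 -0.667]
q [-0.256  0.583 -0.244  2.006  0.852  1.228 -1.113]
F tool [ 2.353 -0.986  2.206]
```

```bash
python3 -m crank '[[[0,0,0.4,0,0,0,6],[0.3,0,0,0,0,0,6],[0,0,0,0,0,0,6]]]' |tail -5;python3 -m crank '[[[0.15,0,0.15,0,0,0,6],[0,0,0,0,0,0,6],[0,0,0,0,0,0,6]]]'|tail -5
python3 -c "
from ob import *
show(rest,-nrm,ys,.168);s,r=cur();print('F tool',r.inv().apply(s['force']))
a=read_camera('side');b=read_camera('top')
cv2.imwrite('pics/g5.png',np.hstack([cv2.resize(a[150:280,210:350],(420,390),interpolation=2),cv2.resize(b[170:270,210:310],(380,390),interpolation=2)])[:,:,::-1])"
```

```text
time_s: 6.92
tcp_pos: [0.5055, 0.1009, 0.2089]
orientation: [0.265, 0.667, 0.638, -0.278]
force: [0.5, -0.8, -2.5]
grip_width: 0.0618
time_s: 7.17
tcp_pos: [0.5057, 0.101, 0.2075]
orientation: [0.265, 0.667, 0.638, -0.278]
force: [-0.4, 1.9, 1.0]
grip_width: 0.0623
t 7.1667 grasp pt [500.368 -18.013  89.035] F [-0.417  1.881  0.977] w 62.33660031255533
turn(tool) [-0.     0.003  0.001] deg 0.1753142681110887
shift cm, present axes [-0.011 -0.238 -0.033] | axes after turn [-0.011 -0.238 -0.033] world [-0.237  0.026  0.031]
q [-0.256  0.594 -0.241  2.009  0.858  1.218 -1.124]
F tool [ 0.619 -0.501 -2.008]
```

View pics/g5.png

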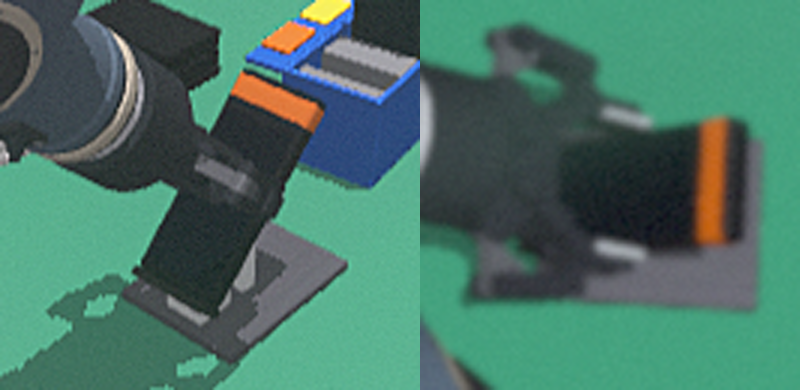

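The phone now touches both plate and ledge: the plate force has reversed and the weight is partly off. I'll seat it another millimetre, then release.

```bash
python3 -m crank '[[[0.1,0,0,0,0,0,6],[0,0,0,0,0,0,6],[0,0,0,0,0,0,6.6],[0,0,0,0,0,0,7.2],[0,0,0,0,0,0,8.2]]]' |tail -5;python3 -m crank '[[[0,0,0,0,0,0,8.5],[0,0,0,0,0,0,8.5],[0,0,0,0,0,0,8.5],[0,0,0,0,0,0,8.5]]]'|tail -5;
python3 -c "
from ob import *
show(rest,-nrm,ys,.168)
s,r=cur();M=r.as_matrix();c=rest/1e3
for n,roi in(('top',(240,180,310,250)),('side',(250,150,345,220))):
    b=oc(n,read_camera(n),roi)
    print(n,cv2.boxPoints(cv2.minAreaRect(b)).tolist());print('pred',np.array([proj(n,c+(up*a+ys*w+nrm*8)/1e3) for a in(53,75) for w in(-32,32)]))"
```

```text
time_s: 7.68
tcp_pos: [0.5056, 0.1012, 0.2063]
orientation: [0.265, 0.667, 0.638, -0.278]
force: [-0.5, -1.3, 1.0]
grip_width: 0.0809
time_s: 8.02
tcp_pos: [0.5057, 0.1014, 0.2064]
orientation: [0.265, 0.667, 0.638, -0.278]
force: [-0.1, -0.4, 0.2]
grip_width: 0.0849
t 8.0167 grasp pt [500.178 -17.571  87.986] F [-0.095 -0.395  0.213] w 84.88548510116647
turn(tool) [-0.001  0.003  0.001] deg 0.18157385195352982
shift cm, present axes [-0.115 -0.227 -0.076] | axes after turn [-0.115 -0.227 -0.077] world [-0.228 -0.017  0.136]
q [-0.257  0.596 -0.241  2.009  0.858  1.218 -1.126]
top [[282.0, 201.0], [290.0, 201.0], [290.0, 232.0], [282.0, 232.0]]
pred [[282.114 232.423]
 [283.596 200.611]
 [290.406 231.68 ]
 [291.806 199.374]]
side [[286.4226989746094, 181.29896545410156], [289.9690856933594, 173.31959533691406], [317.6185607910156, 185.60826110839844], [314.0721740722656, 193.58763122558594]]
pred [[311.845 193.251]
 [285.999 181.415]
 [317.258 183.035]
 [291.195 171.651]]
```

The phone leans free on the stand within about 1 mm of where it should be. I'll back straight off, then try which way the last joint turns.

```bash
python3 -m crank '[[[0,0,-1,0,0,0,8.5],[0,0,-2.5,0,0,0,8.5],[0,0,-3.5,0,0,0,8.5],[0,0,-4,0,0,0,8.5],[-2.5,0,-2.5,0,0,0,8.5]]]' |tail -5;python3 -m crank '[[[-2.9,0,-2.9,0,0,0.1,8.5],[-2.9,0,-2.9,0,0,0.1,6],[0,0,0,0,0,0,6]]]'|tail -5;
python3 -c "
from ob import *
for sg in(1,-1): show(rest+150*up,-up,sg*nrm)"
```

```text
time_s: 8.53
tcp_pos: [0.5084, 0.1856, 0.3201]
orientation: [0.264, 0.665, 0.642, -0.276]
force: [1.4, 0.7, 0.5]
grip_width: 0.0851
time_s: 8.78
tcp_pos: [0.507, 0.1817, 0.4099]
orientation: [0.294, 0.73, 0.566, -0.243]
force: [0.9, 0.4, 0.8]
grip_width: 0.0637
t 8.7833 grasp pt [503.508  72.438 299.969] F [0.855 0.368 0.824] w 63.6558568379964
turn(tool) [-1.093  1.364 -1.357] deg 126.78934829739588
shift cm, present axes [-21.59    4.267  36.719] | axes after turn [  0.003 -36.781 -21.904] world [ -1.87  -41.454 -10.52 ]
q [-0.35   0.362 -0.278  1.792  0.682  1.575 -1.093]
t 8.7833 grasp pt [503.508  72.438 299.969] F [0.855 0.368 0.824] w 63.6558568379964
turn(tool) [1.305 1.046 1.061] deg 113.47654506672647
shift cm, present axes [-21.59    4.267  36.719] | axes after turn [ -0.003  36.781 -21.904] world [ -1.87  -41.454 -10.52 ]
q [-0.35   0.362 -0.278  1.792  0.682  1.575 -1.093]
```

```bash
python3 -m crank '[[[0,0,0,0,0,0.11,6],[0,0,0,0,0,0.11,6],[0,0,0,0,0,0,6]]]'|tail -5;
python3 -c "
from ob import *
show(rest+150*up,-up,-nrm)"
```

```text
time_s: 9.03
tcp_pos: [0.5062, 0.1804, 0.402]
orientation: [0.317, 0.786, 0.485, -0.216]
force: [-0.6, 0.3, -0.3]
grip_width: 0.0597
t 9.0333 grasp pt [501.254  70.652 292.671] F [-0.639  0.281 -0.269] w 59.67998019909158
turn(tool) [1.381 0.895 0.894] deg 107.31342383758107
shift cm, present axes [-20.312   9.16   36.183] | axes after turn [  0.079  36.132 -22.364] world [ -1.783 -41.325  -9.736]
q [-0.374  0.367 -0.246  1.803  0.674  1.564 -1.306]
```

```bash
for i in 1 2 3; do python3 -m crank '[[[0,0,0,0,0,-0.1107,5],[0,0,0,0,0,-0.1107,5],[0,0,0,0,0,-0.1107,5],[0,0,0,0,0,-0.1107,5],[0,0,0,0,0,-0.1107,5]]]'|tail -5|sed -n 3p; done;  python3 -m crank '[[[0,0,0,0,0,-0.1107,5],[0,0,0,0,0,-0.1107,5],[0,0,0,0,0,-0.1107,5],[0,0,0,0,0,0,5]]]'|tail -5
python3 -c "
from ob import *
show(rest+150*up,-nrm,-up); show(rest+150*up,-up,nrm)"
```

```text
orientation: [0.244, 0.62, 0.684, -0.296]
orientation: [0.154, 0.409, 0.828, -0.352]
orientation: [0.052, 0.168, 0.908, -0.38]
time_s: 10.62
tcp_pos: [0.5064, 0.1801, 0.4012]
orientation: [-0.011, 0.017, 0.923, -0.384]
force: [0.0, -0.3, -0.4]
grip_width: 0.0498
t 10.6167 grasp pt [501.328  70.336 291.895] F [ 0.036 -0.308 -0.357] w 49.823011790842685
turn(tool) [-0.003 -0.001  0.008] deg 0.48845974285708293
shift cm, present axes [-0.016 -6.849 20.573] | axes after turn [-0.051 -6.902 20.555] world [ -0.823 -19.398  -9.654]
q [-0.155  0.408 -0.533  1.79   0.742  1.637  0.62 ]
t 10.6167 grasp pt [501.328  70.336 291.895] F [ 0.036 -0.308 -0.357] w 49.823011790842685
turn(tool) [-1.573 -0.007  0.006] deg 90.15170671721837
shift cm, present axes [  0.094 -22.307  36.114] | axes after turn [ -0.051 -36.055 -22.403] world [ -1.809 -41.296  -9.654]
q [-0.155  0.408 -0.533  1.79   0.742  1.637  0.62 ]
```

```bash
python3 -m crank '[[[0,-2.05,2.05,-0.112,0,0,5],[0,-2.3,1.8,-0.112,0,0,5],[0,-2.5,1.5,-0.112,0,0,5],[0,-2.6,1.25,-0.112,0,0,5],[0,-2.7,0.95,-0.112,0,0,5]]]'|tail -5;python3 -m crank '[[[0,-2.8,0.65,-0.112,0,0,5],[0,-2.9,0.3,-0.112,0,0,5],[0,-2.9,0,-0.112,0,0,5],[0,-2.9,-0.3,-0.112,0,0,5],[0,-2.8,-0.65,-0.112,0,0,5]]]'|tail -5;python3 -m crank '[[[0,-2.7,-0.95,-0.112,0,0,5],[0,-2.6,-1.25,-0.112,0,0,5],[0,-2.5,-1.5,-0.112,0,0,5],[0,-2.3,-1.8,-0.112,0,0,5],[0,0,0,0,0,0,5]]]'|tail -5
python3 -c "
from ob import *
show(rest+150*up,-up,nrm)"
```

```text
time_s: 11.03
tcp_pos: [0.4999, 0.0344, 0.4031]
orientation: [-0.003, 0.022, 0.994, -0.112]
force: [-0.4, -0.6, -0.6]
grip_width: 0.0501
time_s: 11.45
tcp_pos: [0.4935, -0.1106, 0.4039]
orientation: [0.003, 0.022, 0.986, 0.167]
force: [0.3, -0.1, -0.5]
grip_width: 0.05
time_s: 11.87
tcp_pos: [0.4877, -0.2336, 0.4008]
orientation: [0.008, 0.027, 0.924, 0.381]
force: [0.9, -0.9, -0.8]
grip_width: 0.0503
t 11.8667 grasp pt [ 493.337 -124.589  290.774] F [ 0.944 -0.949 -0.822] w 50.328487853636226
turn(tool) [-0.004  0.005 -0.012] deg 0.7769854901262199
shift cm, present axes [-0.109 -6.713  6.879] | axes after turn [-0.059 -6.739  6.854] world [ 0.063  0.078 -9.611]
q [ 0.983  0.428 -0.605  1.778 -0.506  1.33   2.104]
```

```bash
python3 -m crank '[[[-0.05,-2.2,2.3,-0.004,0.005,-0.012,5],[0,-2.25,2.3,0,0,0,5],[0,-2.25,2.3,0,0,0,5],[0,0,2,0,0,0,5],[0,0,0,0,0,0,5]]]'|tail -5;python3 -m crank '[[[0,0,0,0,0,0,5],[0,0,0,0,0,0,5]]]'|tail -5
python3 -c "
from ob import *
show(rest+50*up,-up,nrm)
a=read_camera('side');b=read_camera('top')
cv2.imwrite('pics/g6.png',np.hstack([cv2.resize(a[90:290,200:400],(390,390),interpolation=2),cv2.resize(b[130:280,220:380],(410,390),interpolation=2)])[:,:,::-1])"
```

```text
time_s: 12.28
tcp_pos: [0.4887, -0.2076, 0.2896]
orientation: [0.003, 0.014, 0.923, 0.384]
force: [0.1, 0.2, 0.9]
grip_width: 0.0499
time_s: 12.45
tcp_pos: [0.4907, -0.2101, 0.2939]
orientation: [0.008, 0.014, 0.924, 0.381]
force: [-0.4, -0.1, -0.1]
grip_width: 0.05
t 12.45 grasp pt [ 494.57  -100.908  184.023] F [-0.388 -0.077 -0.111] w 49.99267921726048
turn(tool) [-0.003 -0.007  0.013] deg 0.8339859026761117
shift cm, present axes [ 0.092 -0.831  7.632] | axes after turn [ 0.132 -0.855  7.628] world [ 0.084  4.791 -5.999]
q [ 0.935  0.555 -0.602  1.887 -0.481  1.116  2.192]
```

View pics/g6.png

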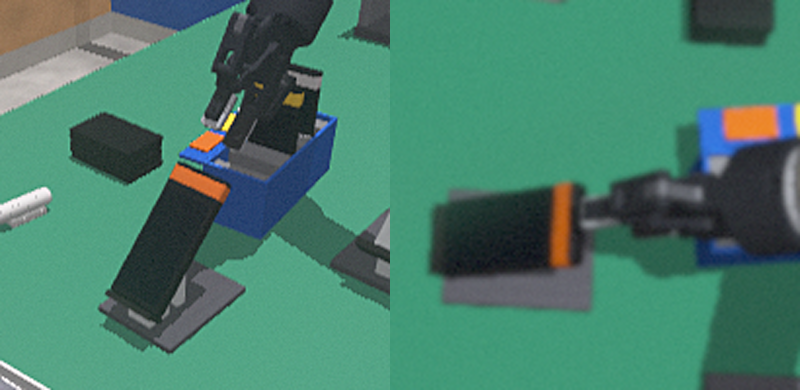

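```bash
python3 -c "
from ob import *
s,r=cur();M=r.as_matrix()
for d in(.14,.155,.168): print(d,proj('top',s['tcp_pos']+d*M[:,2]),proj('side',s['tcp_pos']+d*M[:,2]))
p=(rest+75*up)/1e3; print('phone end',proj('top',p),proj('side',p)); print(M)
b=oc('top',read_camera('top'),(240,180,310,250));q=cv2.minAreaRect(b);print(q, onz('top',*q[0],(rest+64*up+8*nrm)[2]/1e3)*1e3,rest+64*up+8*nrm)
"
```

```text
0.14 [317.858 211.937] [319.774 146.932]
0.155 [311.638 212.739] [316.222 153.731]
0.168 [306.36  213.419] [313.14  159.628]
phone end [293.847 216.085] [305.566 178.592]
[[-0.999  0.019  0.026]
 [ 0.032  0.71   0.704]
 [-0.005  0.704 -0.71 ]]
((286.0, 216.5), (31.0, 8.0), 90.0) [495.09  -55.09  139.912] [496.253 -56.961 139.912]
```

```bash
python3 -m crank '[[[0.1,-0.85,0,-0.003,-0.007,0.013,5],[0,0,2,0,0,0,5],[0,0,2,0,0,0,5],[0,0,2,0,0,0,5],[0,0,1.6,0,0,0,5]]]'|tail -5;python3 -m crank '[[[0,0,0,0,0,0,5],[0,0,0,0,0,0,5]]]'|tail -5
python3 -c "
from ob import *
show(rest+50*up,-up,nrm)
b=oc('top',read_camera('top'),(240,180,310,250));print(cv2.minAreaRect(b))
a=read_camera('side')
cv2.imwrite('pics/g7.png',cv2.resize(a[130:260,220:350],(520,520),interpolation=2)[:,:,::-1])"
```

```text
time_s: 13.02
tcp_pos: [0.491, -0.1621, 0.2323]
orientation: [0.008, 0.022, 0.923, 0.383]
force: [0.4, 0.3, 0.7]
grip_width: 0.0499
time_s: 13.18
tcp_pos: [0.4911, -0.1625, 0.2329]
orientation: [0.008, 0.022, 0.923, 0.383]
force: [0.7, -1.2, 0.1]
grip_width: 0.0498
t 13.1833 grasp pt [495.917 -52.856 123.466] F [ 0.701 -1.207  0.081] w 49.83288131494108
turn(tool) [ 0.001 -0.001 -0.002] deg 0.16540519655662242
shift cm, present axes [-0.035  0.096 -0.052] | axes after turn [-0.035  0.096 -0.052] world [0.036 0.03  0.105]
q [ 0.874  0.629 -0.616  1.973 -0.512  0.937  2.206]
((285.5, 226.5), (11.0, 7.0), 90.0)
```

View pics/g7.png

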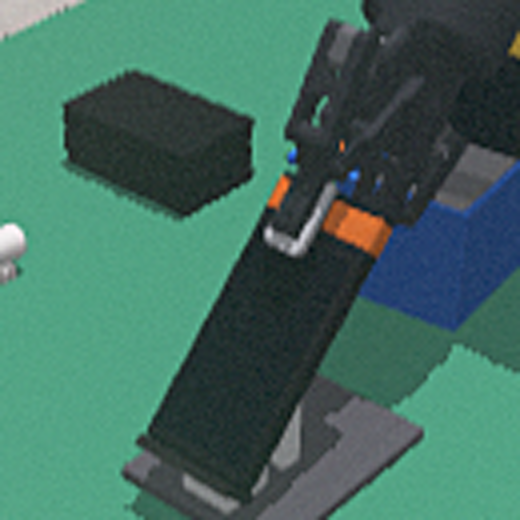

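The fingers straddle the orange end front and back, about 2 mm off the phone's centre line. I'll centre, close and lift straight up off the stand.

```bash
python3 -m crank '[[[0.15,0.1,0,0,0,0,5],[0,0,0,0,0,0,3],[0,0,0,0,0,0,1.2],[0,0,0,0,0,0,1.2],[0,0,0,0,0,0,1.2]]]'|tail -5;python3 -m crank '[[[0,0,0,0,0,0,1.2],[0,0,0,0,0,0,1.2],[0,0,0,0,0,0,1.2],[0,0,0,0,0,0,1.2]]]'|tail -5
python3 -c "
from ob import *
show(rest+50*up,-up,nrm)"
```

```text
time_s: 13.7
tcp_pos: [0.4899, -0.1621, 0.2339]
orientation: [0.009, 0.022, 0.924, 0.383]
force: [0.1, -2.1, 1.0]
grip_width: 0.016
time_s: 14.03
tcp_pos: [0.4899, -0.1621, 0.2339]
orientation: [0.008, 0.022, 0.924, 0.383]
force: [-0.7, -4.8, 3.3]
grip_width: 0.0155
t 14.0333 grasp pt [494.916 -52.64  124.306] F [-0.678 -4.823  3.317] w 15.523400772424726
turn(tool) [ 0.     0.001 -0.002] deg 0.12073939492502495
shift cm, present axes [-0.161  0.006 -0.004] | axes after turn [-0.161  0.006 -0.005] world [ 0.161 -0.006  0.007]
q [ 0.875  0.625 -0.617  1.976 -0.513  0.936  2.207]
```

```bash
python3 -m crank '[[[0,0.7,-0.7,0,0,0,1.2],[0,1.8,-1.8,0,0,0,1.2],[0,2.7,-2.7,0,0,0,1.2],[0,2.8,-2.8,0,0,0,1.2],[0,2.8,-2.8,0,0,0,1.2]]]'|tail -5;python3 -m crank '[[[0,2.8,-2.8,0,0,0,1.2],[0,1.4,-1.4,0,0,0,1.2],[0,0,0,0,0,0,1.2],[0,0,0,0,0,0,1.2]]]'|tail -5
python3 -c "
from ob import *
ty=np.array([-.047,.999,0])
show([530.5,-216.5,250],[0,0,-1],ty)"
```

```text
time_s: 14.45
tcp_pos: [0.4892, -0.1602, 0.3878]
orientation: [0.006, 0.021, 0.923, 0.384]
force: [0.4, -0.6, -1.6]
grip_width: 0.015
time_s: 14.78
tcp_pos: [0.4897, -0.1605, 0.4463]
orientation: [0.008, 0.02, 0.924, 0.382]
force: [-0.4, -0.2, -3.7]
grip_width: 0.0152
t 14.7833 grasp pt [494.289 -51.072 336.653] F [-0.431 -0.233 -3.741] w 15.223828820875832
turn(tool) [ 0.784  0.034 -0.086] deg 45.248533263713654
shift cm, present axes [-4.329 -6.749 -0.907] | axes after turn [-3.817 -5.785  4.133] world [ 4.084 -5.6   -4.133]
q [ 0.939  0.331 -0.666  1.804 -0.574  1.33   2.02 ]
```

```bash
python3 -m crank '[[[0,0,0,0.112,0.005,-0.012,1.2],[0,0,0,0.112,0.005,-0.012,1.2],[0,0,0,0.112,0.005,-0.012,1.2],[0,0,0,0.112,0.005,-0.012,1.2],[0,0,0,0.112,0.005,-0.012,1.2]]]'|tail -5;python3 -m crank '[[[0,0,0,0.112,0.005,-0.012,1.2],[0,0,0,0.112,0.005,-0.012,1.2],[0,0,0,0,0,0,1.2],[0,0,0,0,0,0,1.2]]]'|tail -5
python3 -c "
from ob import *
ty=np.array([-.047,.999,0])
show([530.5,-216.5,250],[0,0,-1],ty)
a=read_camera('side');b=read_camera('top')
cv2.imwrite('pics/ts.png',a[:,:,::-1]);cv2.imwrite('pics/tt.png',b[:,:,::-1])
cv2.imwrite('pics/g8.png',np.hstack([cv2.resize(a[30:230,240:420],(400,444),interpolation=2),cv2.resize(b[150:250,320:450],(400,308),interpolation=2).repeat(1,0) if 0 else cv2.resize(b[140:260,320:440],(400,444),interpolation=2)])[:,:,::-1])"
```

```text
time_s: 15.2
tcp_pos: [0.4892, -0.1613, 0.4433]
orientation: [-0.001, -0.01, 0.994, 0.112]
force: [-0.8, -0.4, -4.5]
grip_width: 0.0153
time_s: 15.53
tcp_pos: [0.4896, -0.1604, 0.4439]
orientation: [-0.003, -0.023, 1.0, 0.004]
force: [0.3, -0.6, -3.0]
grip_width: 0.0152
t 15.5333 grasp pt [ 488.568 -159.312  288.879] F [ 0.324 -0.632 -2.955] w 15.234367567835447
turn(tool) [ 0.007 -0.006 -0.002] deg 0.5542679286615058
shift cm, present axes [-3.861 -5.817  3.822] | axes after turn [-3.826 -5.797  3.887] world [ 4.094 -5.61  -3.887]
q [ 0.707  0.219 -0.55   1.831  0.119  1.134  1.732]
```

View pics/g8.png

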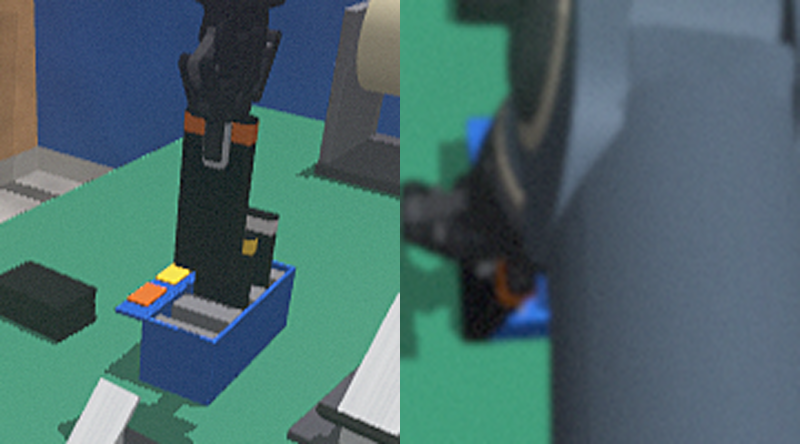

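The phone hangs vertical over the tote with its orange end up. The pose is good, so I'll refine the slot and the phone-in-hand position numerically.

```bash
python3 -c "
from ob import *
im=cv2.imread('pics/top0.png');sd=cv2.imread('pics/side0.png')
C=lambda x,y:(330+(x+.5)*.3-.5,160+(y-350+.5)*.32-.5)
for x,y,n in((86,500,'slotL'),(128,500,'slotR'),(100,445,'back rim'),(100,550,'front')): print(n,onz('top',*C(x,y),.072)*1e3)
for v in(196,205,214): print('row',v,' '.join('%d/%d'%(p[0],p[2]) for p in im[v,340:386]))
def cen(n,img,roi):
    b=oc(n,img[:,:,::-1],roi);m=np.zeros(img.shape[:2],np.uint8);cv2.drawContours(m,[b],-1,1,-1);M=cv2.moments(m);return M['m10']/M['m00'],M['m01']/M['m00']
t=cen('top',im,(340,165,380,190));s=cen('side',sd,(285,150,325,175));print('tag',t,s,tri(*t,*s),onz('side',*s,.084))
a=cv2.imread('pics/ts.png');b=oc('side',a[:,:,::-1],(310,70,370,110));print('orange part',cv2.boundingRect(b))
s,r=cur();M=r.as_matrix();c=s['tcp_pos']+.155*M[:,2]
# tool y=+y: glass faces +y side (towards camera)?; tool x ~ -x
for d,nm in((-.025,'top'),(-.003,'band'),(.125,'bottom')):
  print(nm,[proj('side',c+M[:,2]*d+M[:,0]*w+M[:,1]*.008).round(1) for w in(-.032,.032)])
g=a.max(2)
for v in(100,110,130,145): print('srow',v,' '.join(map(str,g[v,312:362])))
"
```

```text
slotL [ 527.278 -204.94    72.   ]
slotR [ 527.48 -231.71   72.  ]
back rim [ 565.599 -214.983   72.   ]
front [ 493.034 -212.854   72.   ]
row 196 87/23 119/33 168/40 198/66 189/96 167/130 162/147 156/148 161/153 160/149 161/153 159/149 159/149 161/144 168/125 178/94 183/62 176/41 157/37 133/25 120/39 99/37 73/43 62/54 54/53 59/57 70/66 97/91 131/124 152/143 157/151 159/151 157/150 158/147 160/151 158/150 159/151 159/150 157/149 152/144 136/131 110/104 85/79 56/50 35/34 23/23
row 205 79/24 86/21 123/36 174/46 203/77 195/114 172/141 161/149 160/150 160/152 161/151 163/154 160/152 160/150 169/146 185/125 203/90 215/65 210/53 186/48 153/36 131/38 104/43 76/50 61/54 57/54 57/55 71/68 99/94 134/128 153/145 160/152 158/150 162/152 160/151 161/151 160/152 162/152 163/154 160/152 156/148 144/138 125/116 94/89 61/57 39/38
row 214 79/22 81/23 88/25 124/32 173/49 200/79 193/119 174/144 164/151 162/153 163/153 161/154 161/149 162/153 165/152 171/143 190/120 207/84 206/55 187/48 159/41 137/33 124/37 101/45 71/49 60/53 57/54 54/53 70/65 105/99 136/128 154/146 162/153 160/150 160/150 161/151 159/1
[... 433 characters left out ...]

srow 100 154 154 155 153 151 153 153 152 160 151 31 27 38 44 45 33 41 35 32 76 40 49 50 44 45 47 42 53 114 109 102 32 41 36 44 40 38 46 39 37 35 27 118 163 158 157 155 152 154 152
srow 110 153 154 154 154 154 153 155 158 174 38 40 40 43 45 45 45 42 44 41 40 35 40 45 41 41 36 37 42 34 32 44 32 45 37 42 41 38 42 43 36 25 129 164 159 154 156 157 153 156 155
srow 130 154 156 152 158 156 158 166 112 35 42 44 47 35 47 42 38 39 42 43 39 46 40 36 46 41 42 42 44 46 42 45 35 45 41 44 39 39 32 49 133 127 129 130 127 127 130 132 135 119 122
srow 145 155 158 156 156 159 173 94 30 38 45 49 40 47 45 46 44 46 39 45 45 41 38 47 43 41 41 48 42 43 45 41 39 46 42 45 42 41 44 39 41 58 60 37 41 43 32 45 40 49 36
```

```bash
python3 -m crank '[[[-1.26,-1.96,0,0.007,-0.006,-0.002,1.2],[-1.26,-1.96,0,0,0,0,1.2],[-1.26,-1.96,1,0,0,0,1.2],[0,0,2.5,0,0,0,1.2],[0,0,2.5,0,0,0,1.2]]]'|tail -5;python3 -m crank '[[[0,0,1.2,0,0,0,1.2],[0,0,0,0,0,0,1.2],[0,0,0,0,0,0,1.2]]]'|tail -5
python3 -c "
from ob import *
ty=np.array([-.047,.999,0])
show([530,-217.3,133],[0,0,-1],ty)
a=read_camera('side')
s,r=cur();M=r.as_matrix();c=s['tcp_pos']+.155*M[:,2]
for d,nm in((-.003,'band'),(.11,'low')):
  print(nm,[proj('side',c+M[:,2]*d+M[:,0]*w+M[:,1]*.008).round(1) for w in(-.032,.032)])
g=a.max(2)
for v in(125,140,150): print('srow',v,' '.join(map(str,g[v,315:375])))
cv2.imwrite('pics/ts2.png',a[:,:,::-1])
"
```

```text
time_s: 16.05
tcp_pos: [0.5311, -0.2214, 0.385]
orientation: [0.003, -0.02, 1.0, -0.001]
force: [0.3, -0.0, -3.6]
grip_width: 0.0152
time_s: 16.3
tcp_pos: [0.5307, -0.2193, 0.3737]
orientation: [0.002, -0.022, 1.0, -0.001]
force: [0.7, 0.7, -1.8]
grip_width: 0.0153
t 16.3 grasp pt [ 531.167 -219.743  218.673] F [ 0.679  0.677 -1.76 ] w 15.345704550693627
turn(tool) [-0.003  0.003 -0.002] deg 0.28118981593981784
shift cm, present axes [0.085 0.229 8.566] | axes after turn [0.059 0.203 8.567] world [-0.068  0.2   -8.567]
q [ 0.708  0.38  -0.502  1.793  0.213  1.019  1.74 ]
band [array([318.9, 109.9]), array([345.3, 117.1])]
low [array([315.3, 156.5]), array([339.5, 164.7])]
srow 125 155 161 129 30 37 38 38 34 45 40 41 40 40 36 38 40 66 84 82 53 35 40 42 45 44 40 46 36 41 44 37 104 53 29 37 38 42 42 43 47 46 45 42 52 95 92 113 120 154 143 164 157 159 158 158 158 161 155 157 155
srow 140 164 134 40 38 44 45 40 42 41 38 40 39 42 38 41 42 30 43 39 38 41 37 40 40 37 45 34 42 44 118 152 141 143 140 144 147 147 142 148 161 110 40 35 37 37 45 44 35 74 169 163 158 155 161 157 157 159 157 160 158
srow 150 188 26 43 37 43 45 46 47 49 44 47 33 39 44 41 37 40 43 38 40 39 43 42 33 48 44 41 41 43 40 36 43 39 43 45 35 49 46 41 40 44 41 44 41 46 42 29 105 103 104 100 97 102 118 175 176 215 187 144 157
```

```bash
python3 -m crank '[[[0.08,0.21,0,-0.003,0.003,-0.002,1.2],[0,0,1,0,0,0,1.2],[0,0,1,0,0,0,1.2],[0,0,1,0,0,0,1.2],[0,0,0,0,0,0,1.2]]]'|tail -5;python3 -m crank '[[[0,0,1,0,0,0,1.2],[0,0,1,0,0,0,1.2],[0,0,0,0,0,0,1.2]]]'|tail -5
python3 -c "
from ob import *
ty=np.array([-.047,.999,0])
show([530,-217.3,133],[0,0,-1],ty)"
```

```text
time_s: 16.77
tcp_pos: [0.5289, -0.2169, 0.3414]
orientation: [-0.002, -0.024, 1.0, 0.0]
force: [-0.0, 0.2, -4.0]
grip_width: 0.0153
time_s: 17.02
tcp_pos: [0.5291, -0.217, 0.3216]
orientation: [-0.001, -0.024, 1.0, -0.0]
force: [-0.8, 0.4, -2.3]
grip_width: 0.0156
t 17.0167 grasp pt [ 528.701 -216.983  166.595] F [-0.818  0.407 -2.265] w 15.598777207890691
turn(tool) [ 0.    -0.003  0.   ] deg 0.15603490612591828
shift cm, present axes [-0.095 -0.037  3.359] | axes after turn [-0.086 -0.037  3.359] world [ 0.088 -0.033 -3.359]
q [ 0.689  0.435 -0.486  1.848  0.25   0.922  1.707]
```

Bottom at about z = 42 mm, so it's 30 mm inside the slot with no contact force. Continuing down.

```bash
python3 -m crank '[[[-0.05,0,1,0,0,0,1.2],[0,0,1,0,0,0,1.2],[0,0,0.8,0,0,0,1.2],[0,0,0.4,0,0,0,1.2],[0,0,0,0,0,0,1.2]]]'|tail -5;python3 -m crank '[[[0,0,0.2,0,0,0,1.2],[0,0,0,0,0,0,1.2],[0,0,0,0,0,0,1.2]]]'|tail -5
python3 -c "
from ob import *
ty=np.array([-.047,.999,0])
show([530,-217.3,131],[0,0,-1],ty)"
```

```text
time_s: 17.43
tcp_pos: [0.53, -0.217, 0.2906]
orientation: [-0.001, -0.024, 1.0, -0.0]
force: [-1.1, 0.3, -1.6]
grip_width: 0.0155
time_s: 17.68
tcp_pos: [0.5306, -0.2171, 0.2904]
orientation: [0.001, -0.024, 1.0, -0.001]
force: [-0.8, 0.4, -2.4]
grip_width: 0.0155
t 17.6833 grasp pt [ 530.944 -217.393  135.435] F [-0.846  0.383 -2.374] w 15.45356631847637
turn(tool) [-0.002  0.002  0.   ] deg 0.15786759180813567
shift cm, present axes [ 0.066 -0.017  0.443] | axes after turn [ 0.065 -0.018  0.443] world [-0.064 -0.021 -0.443]
q [ 0.674  0.474 -0.471  1.872  0.279  0.858  1.682]
```

```bash
for i in 1 2; do python3 -m crank '[[[0,0,0.15,0,0,0,1.2],[0,0,0,0,0,0,1.2],[0,0,0,0,0,0,1.2]]]'|sed -n '2p;4p'; done; python3 -m crank '[[[0,0,0.1,0,0,0,1.2],[0,0,0,0,0,0,1.2],[0,0,0,0,0,0,1.2]]]'|sed -n '2p;4p'
```

```text
tcp_pos: [0.5304, -0.2171, 0.2887]
force: [-0.8, -0.2, -2.0]
tcp_pos: [0.5304, -0.2171, 0.287]
force: [0.4, -0.9, -2.0]
tcp_pos: [0.5306, -0.2171, 0.2863]
force: [-0.0, -0.3, -0.7]
```

```bash
for i in 1 2 3; do python3 -m crank '[[[0,0,0.1,0,0,0,1.2],[0,0,0,0,0,0,1.2],[0,0,0,0,0,0,1.2]]]'|sed -n '2p;4p'; done
```

```text
tcp_pos: [0.5308, -0.2171, 0.2862]
force: [-1.1, 0.5, 4.8]
tcp_pos: [0.5309, -0.217, 0.2861]
force: [-3.5, 0.8, 11.7]
tcp_pos: [0.531, -0.2169, 0.2861]
force: [-5.0, 1.3, 18.0]
```

The phone reached the floor with the grasp point at 131 mm, exactly where it should be. I'll relax the push, open a little and withdraw upward.

```bash
python3 -m crank '[[[0,0,-0.25,0,0,0,1.2],[0,0,0,0,0,0,1.2],[0,0,0,0,0,0,2.2],[0,0,0,0,0,0,3.5],[0,0,0,0,0,0,3.5]]]'|tail -5;python3 -m crank '[[[0,0,0,0,0,0,3.5],[0,0,-1,0,0,0,3.5],[0,0,-2.5,0,0,0,3.5],[0,0,-4,0,0,0,3.5],[0,0,-4,0,0,0,3.5]]]'|tail -5;python3 -m crank '[[[-4,0,-1,0,0,0,3.5],[-4,0,-1,0,0,0,3.5],[-4,0,0,0,0,0,3.5],[-4,0,0,0,0,0,3.5],[-3,0,0,0,0,0,3.5]]]'|tail -5
python3 -c "
from ob import *
a=read_camera('side');b=read_camera('top')
cv2.imwrite('pics/f.png',np.hstack([cv2.resize(a[60:260,200:420],(440,400),interpolation=2),cv2.resize(b[140:260,320:440],(360,400),interpolation=2)])[:,:,::-1])"
```

```text
time_s: 19.6
tcp_pos: [0.5305, -0.2171, 0.2852]
orientation: [0.0, -0.024, 1.0, -0.001]
force: [0.0, -0.2, 0.9]
grip_width: 0.0347
time_s: 20.02
tcp_pos: [0.5299, -0.2167, 0.4015]
orientation: [-0.001, -0.024, 1.0, -0.0]
force: [0.7, -0.7, -0.0]
grip_width: 0.0351
time_s: 20.43
tcp_pos: [0.7224, -0.2074, 0.4216]
orientation: [0.002, -0.024, 1.0, -0.001]
force: [0.3, 0.7, -0.1]
grip_width: 0.0351
```

View pics/f.png

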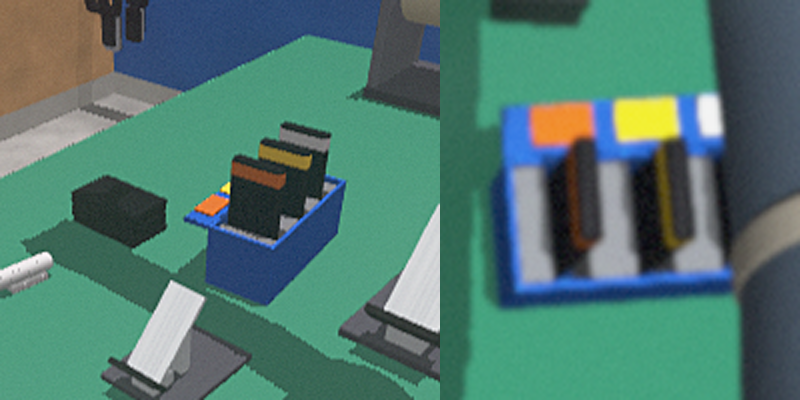

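The phone stands upright in the slot by the orange tag, orange end up at (260,172) in the crop. It's in line with the yellow and white phones, and the stand is empty. The gripper is clear at the top left. Time to hand in.

```bash
python3 -c "
from ob import *
a=read_camera('side');b=oc('side',a,(300,130,350,160));print(cv2.boundingRect(b))
c=np.array([.5306,-.2171,.081]);t=np.array([-.047,.999,0]);x=np.array([.999,.047,0])
print('pred orange band, upright in slot',[proj('side',c+t*.008+x*w+np.array([0,0,h])).round(1) for w in(-.032,.032) for h in(.075,.053)])
print(state()['joint_velocities'].round(3));sign_off()"
```

```text
(316, 141, 27, 14)
pred orange band, upright in slot [array([341.8, 146.8]), array([340.8, 155.8]), array([316.6, 139.1]), array([316. , 147.9])]
[ 0.029 -0.047  0.01   0.059  0.003  0.007 -0.001]
the job is handed in; nothing more can be done
```

The job is done and handed in, at about 20.5 s of the 54 s allowed. I took the orange-ended phone out of the catch tray and leaned it on the smaller stand, orange end up, and let go. After backing off, I gripped it again by the end that overhangs the plate and lifted it off. It now stands upright, orange end up, in the slot beside the orange tag.

**On the stand:** with the jaws open, the orange band was within 2–3 pixels of the prediction (mostly under 1), so within a few mm.

**In the slot:** the phone met the floor with the grasp point at 131 mm, as calculated. The press reached about 18 N before I eased it off. The orange band then matched the prediction for an upright phone to within 1–2 pixels.

**Last picture:** the gripper is clear and the stand is empty. The yellow phone stands in its slot, as does the white one, and the covers look unmoved.

**Disagreements and gaps:**
- Camera and arm positions differed by 2–3 mm in x, and the two slot estimates by about 1.5 mm. Both are inside the slot's clearance.
- The last picture did not show the label roll, most of the roller or the pink look-alike.

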